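# Bolt the plaster mould in place

### The arm

A 6-joint arm with a two-finger parallel gripper is mounted at the origin on a cart in front of the work surface, level with it; the furniture and walls round the work are solid. World frame = base frame: x ahead of the robot, y to its left, z up, the work surface at z = 0. Lengths are in mm, angles in rad, forces in N, time in s.
With the tool pointing down it reaches from about 325 to 875 mm from the base axis. Payload 4.4 kg.
Tool frame: the origin (TCP) lies midway between the tips of the shut fingers; the grasp point (between the pads) lies 19 mm behind it (r.grip_depth is the distance from the TCP to the grasp point, in mm); z points along the fingers, y is the line along which they close (so a half turn about z gives the same grasp; the last joint's range is limited). The gripper opens to 85 mm and grips with 20 to 120 N. Pads are 22 mm wide; open, the fingers measure 114 mm over their backs; the gripper's body (76 mm by 85 mm) begins 54 mm behind the grasp point. The pads swing forward as they close: fully open they stand 13 mm farther back than shut.
Start: joints at [1.036, 0.207, 1.542, -0, 1.393, -0.15], TCP at [215.849, 532.951, 231.282] pointing down, gripper open.
Joint ranges: [-2.73, 2.73], [-0.86, 2.22], [0.23, 2.46], [-1.11, 4.25], [0.08, 2.63], [-2.82, 2.82]. Speed limits (rad/s): [2.79, 2.79, 3.14, 3.14, 3.14, 3.14].

### API

Orientations are given as a rotation vector (axis times angle).
In Python, from station import telemetry, read_camera, r, finder gives the robot as it stands.
- The arm moves only by the tool step_arm, never from a script. Its argument "series" is a list of rows, each an object of numbers: "dx", "dy", "dz": the shift along the tool's x, y, z scaled (see below); "rx", "ry", "rz": the turn, a rotation vector about the tool's x, y, z scaled (see below); "jaw": the closure, from 0 (fully open) to 1 (shut). A call has 1 to 8 rows; each row is the pose to reach, as a shift and turn from the pose commanded when the call began, along the tool's axes at that moment, turning the shorter way round; what a row does not reach only later rows make up. The controller multiplies each number of a shift by 500 mm and each number of a turn by 2 pi rad. A row lasts 1/10 s, in which the tool goes at most 50 mm and 8.59 degrees, less where a joint would pass 70% of its speed; a pose out of reach is approached as far as the arm can. A call with a number of a shift or a turn outside -1 to 1 is refused whole. A call with a gripper value outside its range is refused whole. The fingers move at their own pace and stop on an object; "newtons" is the grip in N (left out, the last holds). Time passes only in rows, so rows that repeat a pose let the fingers close. It gives the time, the measured TCP pose, the force, the opening and the grip force at its end, in the units of the state.
- telemetry.state(): the state, without advancing time (a new reading comes with each control period).
- read_camera(name): name is "side" or "top" or "wrist"; returns a dict with "img" (480x640x3 uint8, blue, green, red), "fx", "fy", "cx", "cy" (pixels), "extrinsics" (4x4, takes a point from world to camera coordinates). Camera axes: x right, y down, z forward; pixel columns grow to the right and rows downward; lengths in mm; the calibration is good to about 2 mm. A picture is of the moment at which its call begins. There is no depth.
- r.sign_off(): hands the job in; it is judged then, once.
Trained networks look in the newest picture that a camera, given by its name, has taken for a name from the list of things; names that differ only in an ending like _2 or _b are one class to them, and where a whole thing is asked for, a point or a joint stands for the part that bears it (a point fixed in the world has none). Each returns a list of dicts, best first, with "p" (0 to 1); they miss things now and then, are a little off and sometimes report something else, mostly with a low value. They report only what shows in the picture. A call takes as long as a camera call.
- finder.trace(target, camera): "mask" (480x640 bool, what is visible of it).
- finder.mark_of(target, camera): "xyz" ([x, y, z] in mm, in world coordinates, good to about 4 mm: a listed point, or the origin of a listed thing).
The state is a dict: "time_s": time; "q": joint angles; "qd": joint speeds; "joint_efforts": joint torques, N m; "eef_pos": TCP position; "orientation": TCP orientation; "wrist_force": force on the tool from outside, world axes, zero at the start; "torque": the same for the moment, N m; "opening": opening from 0.0 (shut) to 1.0 (fully open); "gripper_force": force on a finger pad.
Only numpy, scipy, OpenCV 4.12 (cv2) and the standard library are available. Lean on these libraries where they do the work, as an engineer would, in place of code of your own. Each camera call takes 0.05 s, during which the arm holds its last target. There are 200 camera calls.

### The job

Draw the flat aluminium bolt out of its plywood store by its nose, set it down, take it by the red handle and slide it nose first under the slotted dark steel cover of the blue housing until the handle is at the end of the slot. Then move the handle sideways, all the way across into the side notch so that the bolt cannot back out, and let go. Leave the other things on the bench where they are.

Things in the scene. Friction and masses are not known exactly. Their poses are not given: they have to be found in the camera images.
- bolt: The bolt: flat aluminium bar 140 x 40 x 14 mm, 0.2 kg, with a red upright handle. Origin: centre of the underside; +x towards the round nose (radius 20 mm; straight sides from x = -70 to +50 mm), z up. At the start it lies flat in the store, its nose standing out of the mouth by 65 to 75 mm and all of the handle under the roof.
- handle (a point): Middle of the red handle at gripping height: bolt x = -46 mm, y = 0, z = 49 mm. The handle is a flat fin, 32 mm long along the bolt's x (-62 to -30 mm), 14 mm thick across y, from z = 14 to 64 mm. Gripped here across its thickness, fingertips can stay above the housing's cover (top at z = 22 mm).
- nose (a point): Tip of the bolt's nose: bolt x = +70 mm, y = 0, z = 7 mm.
- store: Plywood store, fixed to the bench: no floor, walls 10 mm, inside 60 mm wide, 70 mm high, 95 mm deep, roof 8 mm thick (top at 78 mm). Origin on the bench at the middle of the open mouth; +x points out of the mouth (the way the bolt comes out), z up; the closed back is at x = -105 mm.
- housing: Blue housing with a flat dark steel cover, fixed, no floor (the bolt slides on the bench). Origin on the bench below the slot's centre line; +x is the way the bolt goes in, +y the way to the side notch, z up. Outside x = -60 to +50, y = -34 to +62 mm; cover from z = 18 to 22 mm, far end open. Inside, room from y = -26 to +54 mm.
- entrance (a point): Middle of the housing's entrance: housing x = -60 mm, y = 0, z = 9 mm. The opening below the cover is 52 mm wide (y = -26 to +26 mm) and 18 mm high. The cover's slot for the handle starts here too: 40 mm wide at its mouth, narrowing by x = -45 mm to 22 mm (y = -11 to +11 mm).
- slot_corner (a point): Where the handle's middle should be before it goes sideways: housing x = +8 mm, y = 0, at the cover's top (z = 22 mm). The slot ends at x = +30 mm, so the handle's middle stops at x = +14 mm. The side notch opens off the slot's end, from x = -14 to +30 mm.
- notch (a point): Where the handle's middle should finally be: housing x = +8 mm, y = +28 mm, at the cover's top (z = 22 mm). The notch ends at y = +39 mm, so the handle's middle stops at y = +32 mm.
- mould: Round white plaster mould with a hole in its top, 176 mm across, 68 mm high, fixed beyond the housing (centre at housing x = +223, y = +28 mm) against a 50 mm high plywood V fence that reaches to housing x = +360 mm. Origin under its centre.
- timer: Bystander: round white and dark grey timer, 63 mm across, 52 mm high, loose; origin under its centre.
- tape_roll: Bystander: roll of tan tape lying flat, 99 mm across, 25 mm high, loose; origin under its centre.
- tool_cup: Bystander: empty speckled cup, 83 mm across, 88 mm high, loose; origin under its centre.
- surform: Bystander: plaster rasp with a red handle, 149 x 92 x 28 mm, loose; origin under its centre.

How it is judged:
By the outcome, as a careful person would: the job done as asked, in the order asked, and still so for the second after the job is handed in, with the robot touching nothing.
It also fails if it takes over 51 s, if anything falls off the work surface, if the arm or the gripper's body presses on something with over 40 N, if the wrist force passes 120 N, or if a joint passes its speed limit or range.

## Working session

There is one attempt and no reset: what is moved stays moved. The work goes in short steps, Python scripts to look and compute and a tool call to move; the robot and the scene stay as the last step left them, time stands still between calls to the robot, and variables do not carry over. Pictures are saved under pics/ and viewed, at most 12 in all, crops included, and the job is handed in when it is done.

Besides the shell and the picture viewer there is one more tool, called after "Call:" in YAML: its name, and indented under it one key for each argument. step_arm: Moves the arm, as the interface text tells. Its arguments: {"type":"object","properties":{"series":{"type":"array","items":{"type":"object","properties":{"dx":{"type":"number"},"dy":{"type":"number"},"dz":{"type":"number"},"rx":{"type":"number"},"ry":{"type":"number"},"rz":{"type":"number"},"jaw":{"type":"number"}}}},"newtons":{"type":"number"}},"required":["series"]}

```bash
mkdir -p pics; ls
cat > h.py <<'E'
import numpy as np, cv2
from station import telemetry, read_camera, r, finder
def cam(n):
    c=read_camera(n); return c
def best(t,c,k=2):
    for d in finder.mark_of(t,c)[:k]: print(t,c,round(d['p'],2),np.round(d['xyz'],1))
E
python3 - <<'E'
from h import *
a=cam('top');b=cam('side')
cv2.imwrite('pics/a.png',a['img']);cv2.imwrite('pics/b.png',b['img'])
for c in('top','side'):
    for t in ['bolt','nose','store','housing','entrance','slot_corner','notch','mould','tool_cup','timer','tape_roll','surform']: best(t,c,1)
print(telemetry.state())
E
```

```text
pics
bolt top 0.88 [ 503.  -302.2    1.5]
nose top 0.92 [ 504.4 -231.     7.1]
store top 0.75 [ 503.6 -307.3   -1.4]
housing top 0.8 [545.5 119.4   2.1]
entrance top 0.77 [560.6  58.4   8.6]
slot_corner top 0.77 [546.6 132.9  18.6]
notch top 0.66 [522.6 124.5  24.8]
mould top 0.94 [494.9 345.   -1.1]
tool_cup top 0.82 [ 741.5 -233.9    3. ]
timer top 0.62 [358.7  87.1   4.3]
tape_roll top 0.57 [ 739.1 -101.6    2.4]
surform top 0.63 [7.599e+02 4.860e+01 7.000e-01]
nose side 0.62 [ 506.3 -232.7    6.6]
store side 0.6 [ 502.1 -306.    -0. ]
housing side 0.65 [551.9 121.3   6.2]
entrance side 0.95 [559.8  67.    7.5]
slot_corner side 0.82 [550.7 131.6  21.2]
notch side 0.87 [520.1 126.5  22.9]
mould side 0.92 [496.  343.9   5.8]
tool_cup side 0.71 [ 739.1 -236.3    2. ]
timer side 0.9 [357.8  91.2  -2.2]
tape_roll side 0.92 [ 733.8 -101.7    6.1]
surform side 0.68 [7.578e+02 5.300e+01 3.000e-01]
{'time_s': 1.3, 'q': array([ 1.03547846e+00,  2.06616215e-01,  1.54152981e+00, -3.15251777e-06,
        1.39349025e+00, -1.50534342e-01]), 'qd': array([ 8.40251935e-04,  3.63965168e-06,  2.28620786e-06, -1.02355002e-04,
       -1.04154479e-03, -1.64616967e-03]), 'joint_efforts': array([-9.27877663e-04, -3.83048737e+01, -2.91968232e+01, -1.66367558e-04,
        5.22275022e-04,  8.07615095e-06]), 'eef_pos': array([215.85540173, 532.93461937, 231.25828906]), 'orientation': array([-6.00691636e-01, -3.08361803e+00,  6.61712276e-05]), 'wrist_force': array([ 0.33554561,  0.13296755, -0.15512158]), 'torque': array([ 0.01339942,  0.00059262, -0.05441252]), 'gripper_force': 0.0, 'opening': 1.0041201281040728}
```

View pictures.

View pics/a.png

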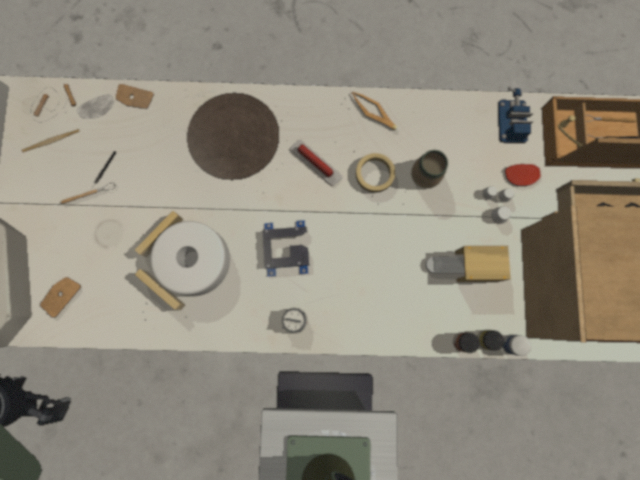

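View pics/b.png

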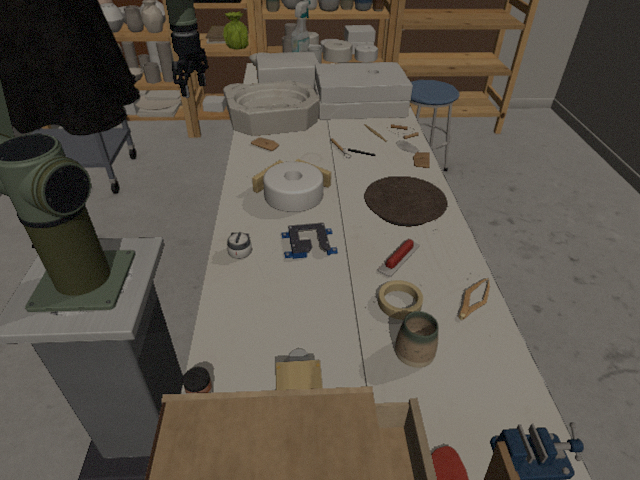

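```bash
cat >> h.py <<'E'
def proj(c,P):
    P=np.atleast_2d(P); q=(c['extrinsics']@np.c_[P,np.ones(len(P))].T)[:3]
    return np.c_[c['fx']*q[0]/q[2]+c['cx'],c['fy']*q[1]/q[2]+c['cy']]
def back(c,uv,z):
    uv=np.atleast_2d(uv); E=c['extrinsics']; R=E[:3,:3]; o=-R.T@E[:3,3]
    d=np.c_[(uv[:,0]-c['cx'])/c['fx'],(uv[:,1]-c['cy'])/c['fy'],np.ones(len(uv))]@R
    return o+d*((z-o[2])/d[:,2])[:,None]
def place(p,L):  # p=x,y,yaw ; L local pts (n,3)
    L=np.atleast_2d(np.array(L,float)); c,s=np.cos(p[2]),np.sin(p[2])
    return np.c_[p[0]+c*L[:,0]-s*L[:,1],p[1]+s*L[:,0]+c*L[:,1],L[:,2]]
SLOT=[(-60,-20,22),(-45,-11,22),(30,-11,22),(30,39,22),(-14,39,22),(-14,11,22),(-45,11,22),(-60,20,22)]
OUT=[(-60,-34,22),(50,-34,22),(50,62,22),(-60,62,22)]
def crop(c,polys,u,v,w,h,k,name):
    im=cv2.resize(c['img'][v:v+h,u:u+w],None,fx=k,fy=k,interpolation=cv2.INTER_CUBIC)
    for P,col in polys:
        q=((proj(c,P)-[u,v]+.5)*k-.5)
        cv2.polylines(im,[np.round(q*8).astype(np.int32)],True,col,1,cv2.LINE_AA,3)
    cv2.imwrite(name,im); return im
E
python3 - <<'E'
from h import *
from scipy.optimize import least_squares
L=np.array([(-60,0,0),(8,0,0),(8,28,0),(223,28,0),(0,0,0)],float)
W=np.array([(560.2,62.7),(548.6,132.2),(521.3,125.5),(495.5,344.5),(548.7,120.3)])
f=least_squares(lambda p:(place(p,L)[:,:2]-W).ravel(),[548,120,1.6],loss='soft_l1',f_scale=4)
print(f.x,np.round(f.fun.reshape(-1,2),1))
p=f.x
a=cam('top')
m=finder.trace('bolt','top')[0]['mask'].astype(np.uint8)
ct=max(cv2.findContours(m,0,1)[0],key=cv2.contourArea)[:,0]
w=back(a,ct,14.)[:,:2]; print('bolt',cv2.minAreaRect(w.astype(np.float32)),w[:,1].max())
s=finder.trace('store','top')[0]['mask'].astype(np.uint8)
ct=max(cv2.findContours(s,0,1)[0],key=cv2.contourArea)[:,0]
w=back(a,ct,78.)[:,:2]; print('store',cv2.minAreaRect(w.astype(np.float32)))
h1=crop(a,[(place(p,SLOT),(0,255,0)),(place(p,OUT),(0,255,255))],250,205,70,80,7,'pics/c1.png')
B=[504,-302,1.5708]
n=[(-70,-20,14),(50,-20,14),(64,-14,14),(70,0,14),(64,14,14),(50,20,14),(-70,20,14)]
S=place([503.5,-306.5,1.5708],[(0,-40,78),(0,40,78),(-105,40,78),(-105,-40,78)])
h2=crop(a,[(place(B,n),(0,255,0)),(S,(0,255,255))],410,225,110,70,7,'pics/c2.png')
im=np.zeros((560,790,3),np.uint8); im[:480,:420]=h1[:480,:420]; im[:300,420:]=h2[50:350,:370]
cv2.imwrite('pics/c.png',im)
E
```

```text
[550.26309536 122.73776511   1.69261723] [[-2.6  0.5]
 [ 0.7 -1.5]
 [ 0.2  1.8]
 [-0.1 -3.8]
 [ 1.6  2.4]]
bolt ((501.8904113769531, -273.5509948730469), (39.72809982299805, 95.16102600097656), 1.5539103746414185) -226.12473236847012
store ((498.4289245605469, -344.0011901855469), (84.48872375488281, 126.97431945800781), 1.6065229177474976)
```

View pics/c.png

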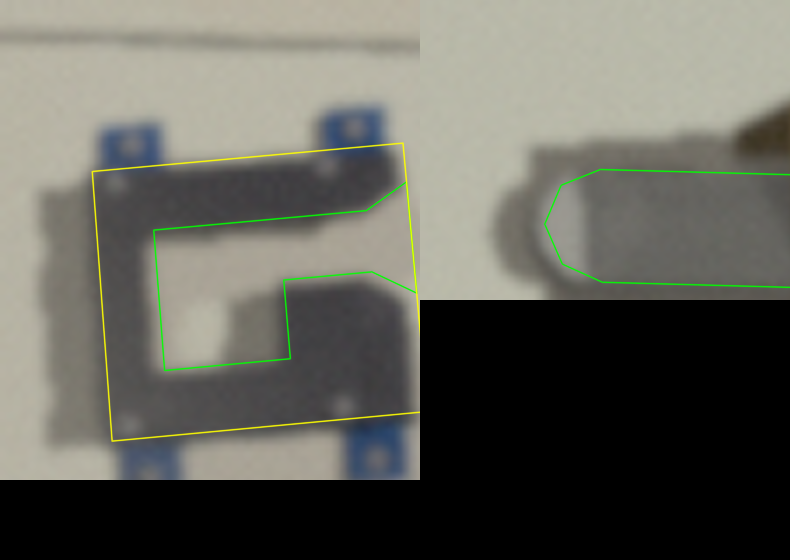

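```bash
cat >> h.py <<'E'
from scipy.spatial.transform import Rotation as Ro
def tool(yaw,tilt=0,flip=1):
    # bolt yaw; tool y across the bolt, z down; tilt leans body towards the bolt's nose
    bx=np.array([np.cos(yaw),np.sin(yaw),0]); by=np.array([-bx[1],bx[0],0])
    z=-np.sin(tilt)*bx-np.cos(tilt)*np.array([0,0,1.]); y=flip*by
    return Ro.from_matrix(np.c_[np.cross(y,z),y,z])
def go(pos,R):
    s=telemetry.state(); R0=Ro.from_rotvec(s['orientation'])
    d=R0.inv().apply(np.array(pos)-s['eef_pos'])/500; t=(R0.inv()*R).as_rotvec()/(2*np.pi)
    print('t',round(s['time_s'],2),'d',np.round(d,4),'r',np.round(t,4),'|',np.round(s['eef_pos'],1),'F',np.round(s['wrist_force'],1),'op',round(s['opening'],3),'gf',round(s['gripper_force'],1))
E
python3 - <<'E'
from h import *
from scipy.optimize import minimize
a=cam('top'); g=cv2.cvtColor(a['img'],6).astype(float)
g=np.clip((150-g)/(150-70),0,1)[200:290,245:325]
def ren(p):
    m=np.zeros((90*8,80*8),np.uint8)
    f=lambda L:np.round(((proj(a,place(p,L))-[245,200]+.5)*8-.5)*16).astype(np.int32)
    cv2.fillPoly(m,[f(OUT)],255,shift=4); cv2.fillPoly(m,[f(SLOT)],0,shift=4)
    return cv2.GaussianBlur(cv2.resize(m,(80,90),interpolation=cv2.INTER_AREA).astype(float)/255,(0,0),.8)
best_=minimize(lambda p:np.minimum(np.abs(ren([p[0],p[1],p[2]/100])-g),.5).sum(),[549,124,169.26],method='Nelder-Mead',options=dict(initial_simplex=[[549,124,169.3],[553,124,169.3],[549,128,169.3],[549,124,174]]))
print(best_.x,best_.fun)
s=telemetry.state(); R0=Ro.from_rotvec(s['orientation']); print(R0.as_matrix().round(2))
gp=np.array([503.5,-260,0])
for f in(1,-1): go([503.5,-240,120],tool(1.571,.26,f))
E
```

```text
[547.07566346 126.98078573 169.55567799] 353.18875450252517
[[-0.93  0.38  0.  ]
 [ 0.38  0.93 -0.  ]
 [-0.    0.   -1.  ]]
t 1.5 d [-1.1135 -1.217   0.2226] r [ 0.0404  0.0272 -0.3093] | [215.9 533.  231.3] F [-0.5 -0.3  0.6] op 0.999 gf 0.0
t 1.5 d [-1.1135 -1.217   0.2226] r [ 0.0245 -0.0364  0.1876] | [215.9 533.  231.3] F [-0.5 -0.3  0.6] op 0.999 gf 0.0
```

Call:
step_arm:
  series:
    - {"dx": -0.55, "dy": -0.6, "dz": 0, "rx": 0.0245, "ry": -0.0364, "rz": 0.1876, "jaw": 0}
    - {"dx": -0.55, "dy": -0.6, "dz": 0, "rx": 0.0245, "ry": -0.0364, "rz": 0.1876, "jaw": 0}
    - {"dx": -0.55, "dy": -0.6, "dz": 0, "rx": 0.0245, "ry": -0.0364, "rz": 0.1876, "jaw": 0}
    - {"dx": -0.55, "dy": -0.6, "dz": 0, "rx": 0.0245, "ry": -0.0364, "rz": 0.1876, "jaw": 0}
    - {"dx": -0.55, "dy": -0.6, "dz": 0, "rx": 0.0245, "ry": -0.0364, "rz": 0.1876, "jaw": 0}
    - {"dx": -0.55, "dy": -0.6, "dz": 0, "rx": 0.0245, "ry": -0.0364, "rz": 0.1876, "jaw": 0}
    - {"dx": -0.55, "dy": -0.6, "dz": 0, "rx": 0.0245, "ry": -0.0364, "rz": 0.1876, "jaw": 0}
    - {"dx": -0.55, "dy": -0.6, "dz": 0, "rx": 0.0245, "ry": -0.0364, "rz": 0.1876, "jaw": 0}

```text
time_s: 2.3
eef_pos: [356.1, 156.5, 231.7]
orientation: [2.078, 2.088, -0.269]
wrist_force: [0.9, 1.3, -0.0]
opening: 1.004
gripper_force: 0.0
```

Run:
```python
from h import *
go([503.5,-245,130],tool(1.571,.26,-1))
```

```text
t 2.3 d [-0.7258  0.2905  0.4024] r [ 0.0003 -0.0002  0.0007] | [356.1 156.5 231.7] F [ 0.9  1.3 -0. ] op 1.004 gf 0.0
```

Call:
step_arm:
  series:
    - {"dx": -0.7258, "dy": 0.2905, "dz": 0.4024}
    - {"dx": -0.7258, "dy": 0.2905, "dz": 0.4024}
    - {"dx": -0.7258, "dy": 0.2905, "dz": 0.4024}
    - {"dx": -0.7258, "dy": 0.2905, "dz": 0.4024}
    - {"dx": -0.7258, "dy": 0.2905, "dz": 0.4024}
    - {"dx": -0.7258, "dy": 0.2905, "dz": 0.4024}
    - {"dx": -0.7258, "dy": 0.2905, "dz": 0.4024}
    - {"dx": -0.7258, "dy": 0.2905, "dz": 0.4024}

```text
invalid input
```

Call:
step_arm:
  series:
    - {"dx": -0.09, "dy": 0.036, "dz": 0.045}
    - {"dx": -0.09, "dy": 0.036, "dz": 0.045}

```text
invalid input
```

Run:
```python
from h import *
w=cam('wrist')
for t in('nose','bolt','store'): best(t,'wrist')
B=[503.5,-302,1.5708]
n=[(-70,-20,14),(50,-20,14),(64,-14,14),(70,0,14),(64,14,14),(50,20,14),(-70,20,14)]
crop(w,[(place(B,n),(0,255,0))],0,0,640,480,1,'pics/w1.png')
go([503.5,-255,60],tool(1.571,.26,-1)); go([503.5,-260,2],tool(1.571,.26,-1))
```

```text
nose wrist 0.58 [ 502.3 -231.5    5.9]
bolt wrist 0.81 [ 503.2 -299.4    1.8]
t 2.5 d [-0.7136  0.2886  0.5414] r [ 0.0001 -0.0005  0.0013] | [356.  157.6 231.3] F [-0.9  0.6 -0.8] op 1.002 gf 0.0
t 2.5 d [-0.6938  0.2887  0.6561] r [ 0.0001 -0.0005  0.0013] | [356.  157.6 231.3] F [-0.9  0.6 -0.8] op 1.002 gf 0.0
```

View pics/w1.png

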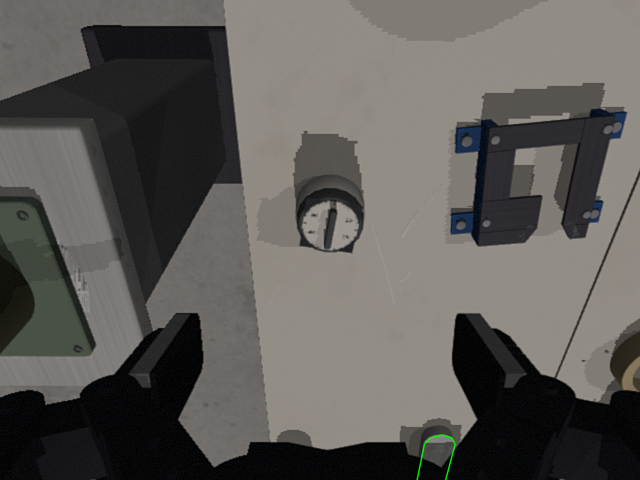

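The moves were refused, probably because every field is needed. The picture shows the gripper still mid-bench, with the housing at (480–620, 110–240), the timer at (330, 220), and the bolt nose at (438, 437), where the model predicts it.

Call:
step_arm:
  series:
    - {"dx": -0.72, "dy": 0.29, "dz": 0.4, "rx": 0, "ry": 0, "rz": 0, "jaw": 0}
    - {"dx": -0.72, "dy": 0.29, "dz": 0.4, "rx": 0, "ry": 0, "rz": 0, "jaw": 0}
    - {"dx": -0.72, "dy": 0.29, "dz": 0.4, "rx": 0, "ry": 0, "rz": 0, "jaw": 0}
    - {"dx": -0.72, "dy": 0.29, "dz": 0.4, "rx": 0, "ry": 0, "rz": 0, "jaw": 0}
    - {"dx": -0.72, "dy": 0.29, "dz": 0.4, "rx": 0, "ry": 0, "rz": 0, "jaw": 0}
    - {"dx": -0.72, "dy": 0.29, "dz": 0.4, "rx": 0, "ry": 0, "rz": 0, "jaw": 0}
    - {"dx": -0.72, "dy": 0.29, "dz": 0.4, "rx": 0, "ry": 0, "rz": 0, "jaw": 0}
    - {"dx": -0.72, "dy": 0.29, "dz": 0.4, "rx": 0, "ry": 0, "rz": 0, "jaw": 0}

```text
time_s: 3.3
eef_pos: [493.7, -206.2, 137.7]
orientation: [2.069, 2.098, -0.268]
wrist_force: [0.9, 0.6, 0.9]
opening: 0.998
gripper_force: 0.0
```

Run:
```python
from h import *
w=cam('wrist')
for t in('nose','bolt','store'): best(t,'wrist')
B=[503.5,-302,1.5708]
n=[(-70,-20,14),(50,-20,14),(64,-14,14),(70,0,14),(64,14,14),(50,20,14),(-70,20,14)]
crop(w,[(place(B,n),(0,255,0))],0,0,640,480,1,'pics/w2.png')
go([503.5,-255,60],tool(1.571,.26,-1)); go([503.5,-260,2],tool(1.571,.26,-1))
```

```text
nose wrist 0.91 [ 501.2 -233.3    4.8]
bolt wrist 0.8 [ 507.1 -296.6   -2.5]
bolt wrist 0.58 [ 502.1 -231.     6.4]
t 3.5 d [-0.0573  0.0213  0.1748] r [ 0.     -0.0006  0.0017] | [ 492.5 -205.2  137.3] F [ 0.5  0.2 -0.2] op 0.997 gf 0.0
t 3.5 d [-0.0376  0.0215  0.2895] r [ 0.     -0.0006  0.0017] | [ 492.5 -205.2  137.3] F [ 0.5  0.2 -0.2] op 0.997 gf 0.0
```

View pics/w2.png

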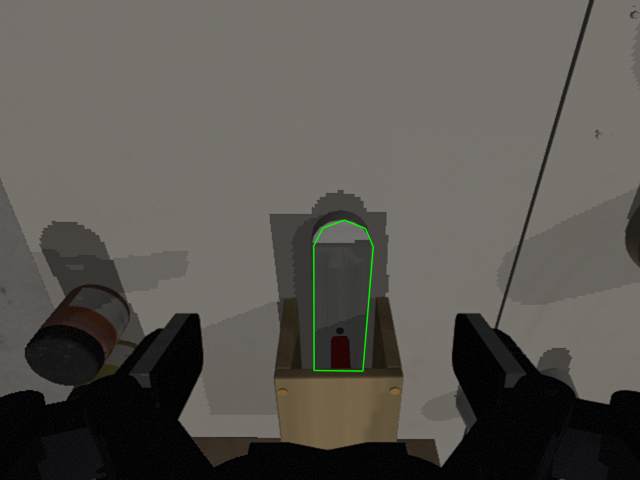

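Call:
step_arm:
  series:
    - {"dx": -0.05, "dy": 0.017, "dz": 0.09, "rx": 0, "ry": 0, "rz": 0, "jaw": 0}
    - {"dx": -0.05, "dy": 0.017, "dz": 0.17, "rx": 0, "ry": 0, "rz": 0, "jaw": 0}
    - {"dx": -0.04, "dy": 0.017, "dz": 0.23, "rx": 0, "ry": 0, "rz": 0, "jaw": 0}
    - {"dx": -0.034, "dy": 0.017, "dz": 0.265, "rx": 0, "ry": 0, "rz": 0, "jaw": 0}
    - {"dx": -0.032, "dy": 0.017, "dz": 0.28, "rx": 0, "ry": 0, "rz": 0, "jaw": 0}
    - {"dx": -0.032, "dy": 0.017, "dz": 0.287, "rx": 0, "ry": 0, "rz": 0, "jaw": 0}
    - {"dx": -0.032, "dy": 0.017, "dz": 0.287, "rx": 0, "ry": 0, "rz": 0, "jaw": 0}

```text
time_s: 4.2
eef_pos: [502.1, -257.2, 4.3]
orientation: [2.07, 2.096, -0.269]
wrist_force: [-0.1, 0.3, 0.4]
opening: 1.002
gripper_force: 0.0
```

Call:
step_arm:
  newtons: 40
  series:
    - {"dx": 0, "dy": 0, "dz": 0, "rx": 0, "ry": 0, "rz": 0, "jaw": 1}
    - {"dx": 0, "dy": 0, "dz": 0, "rx": 0, "ry": 0, "rz": 0, "jaw": 1}
    - {"dx": 0, "dy": 0, "dz": 0, "rx": 0, "ry": 0, "rz": 0, "jaw": 1}
    - {"dx": 0, "dy": 0, "dz": 0, "rx": 0, "ry": 0, "rz": 0, "jaw": 1}
    - {"dx": 0, "dy": 0, "dz": 0, "rx": 0, "ry": 0, "rz": 0, "jaw": 1}
    - {"dx": 0, "dy": 0, "dz": 0, "rx": 0, "ry": 0, "rz": 0, "jaw": 1}

```text
time_s: 4.8
eef_pos: [502.2, -258.4, 4.7]
orientation: [2.072, 2.093, -0.269]
wrist_force: [-0.1, 1.9, 5.5]
opening: 0.455
gripper_force: 41.2
```

Run:
```python
from h import *
p=[548,126,1.695]; e=place(p,[(-85-42+14,0,2)])[0]; print(e)
s=telemetry.state(); x=s['eef_pos']
go(x+[0,170,1],tool(1.571,.26,-1)); go(e,tool(1.695,.26,-1))
```

```text
[561.99895758  13.87048031   2.        ]
t 4.8 d [ 0.3281  0.0036 -0.089 ] r [ 0.0006 -0.0002  0.0016] | [ 502.2 -258.4    4.7] F [-0.1  1.9  5.5] op 0.455 gf 41.2
t 4.8 d [ 0.5265  0.1253 -0.1338] r [-0.0045 -0.0002 -0.0175] | [ 502.2 -258.4    4.7] F [-0.1  1.9  5.5] op 0.455 gf 41.2
```

Call:
step_arm:
  series:
    - {"dx": 0.02, "dy": 0, "dz": -0.0073, "rx": 0, "ry": 0, "rz": 0, "jaw": 1}
    - {"dx": 0.06, "dy": 0, "dz": -0.018, "rx": 0, "ry": 0, "rz": 0, "jaw": 1}
    - {"dx": 0.11, "dy": 0, "dz": -0.031, "rx": 0, "ry": 0, "rz": 0, "jaw": 1}
    - {"dx": 0.16, "dy": 0, "dz": -0.044, "rx": 0, "ry": 0, "rz": 0, "jaw": 1}
    - {"dx": 0.21, "dy": 0, "dz": -0.057, "rx": 0, "ry": 0, "rz": 0, "jaw": 1}
    - {"dx": 0.27, "dy": 0, "dz": -0.073, "rx": 0, "ry": 0, "rz": 0, "jaw": 1}
    - {"dx": 0.32, "dy": 0, "dz": -0.087, "rx": 0, "ry": 0, "rz": 0, "jaw": 1}
    - {"dx": 0.32, "dy": 0, "dz": -0.087, "rx": 0, "ry": 0, "rz": 0, "jaw": 1}

```text
time_s: 5.6
eef_pos: [499.1, -88.8, 4.7]
orientation: [2.07, 2.099, -0.268]
wrist_force: [-0.3, 3.6, 3.0]
opening: 0.451
gripper_force: 40.9
```

Run:
```python
from h import *
go([562,14,5.5],tool(1.695,.26,-1))
cam('top'); best('bolt','top'); best('nose','top'); best('handle','top')
```

```text
t 5.6 d [ 0.1968  0.1286 -0.0534] r [-0.0047 -0.0006 -0.017 ] | [499.1 -88.8   4.7] F [-0.3  3.6  3. ] op 0.451 gf 40.9
bolt top 0.79 [ 496.4 -131.5   -1.2]
bolt top 0.64 [ 3.582e+02  8.820e+01 -3.000e-01]
handle top 0.33 [543.  134.1  20.3]
```

Call:
step_arm:
  series:
    - {"dx": 0.03, "dy": 0.02, "dz": -0.0081, "rx": -0.0007, "ry": 0, "rz": -0.0026, "jaw": 1}
    - {"dx": 0.07, "dy": 0.046, "dz": -0.019, "rx": -0.0017, "ry": 0, "rz": -0.006, "jaw": 1}
    - {"dx": 0.11, "dy": 0.072, "dz": -0.03, "rx": -0.0026, "ry": 0, "rz": -0.0095, "jaw": 1}
    - {"dx": 0.15, "dy": 0.098, "dz": -0.0407, "rx": -0.0036, "ry": 0, "rz": -0.013, "jaw": 1}
    - {"dx": 0.18, "dy": 0.118, "dz": -0.049, "rx": -0.0043, "ry": 0, "rz": -0.0155, "jaw": 1}
    - {"dx": 0.197, "dy": 0.1286, "dz": -0.0534, "rx": -0.0047, "ry": 0, "rz": -0.017, "jaw": 1}
    - {"dx": 0.197, "dy": 0.1286, "dz": -0.0534, "rx": -0.0047, "ry": 0, "rz": -0.017, "jaw": 1}
    - {"dx": 0.197, "dy": 0.1286, "dz": -0.0534, "rx": -0.0047, "ry": 0, "rz": -0.017, "jaw": 1}

```text
time_s: 6.6
eef_pos: [562.4, 10.2, 4.9]
orientation: [1.948, 2.2, -0.253]
wrist_force: [-0.6, 0.0, -1.5]
opening: 0.457
gripper_force: 40.5
```

Run:
```python
from h import *
s=telemetry.state(); R=Ro.from_rotvec(s['orientation']); print(R.as_matrix()[:,1:])
go(s['eef_pos']-[0,0,1.5],R)
```

```text
[[ 9.92642148e-01  3.04868391e-02]
 [ 1.21084226e-01 -2.53282072e-01]
 [-4.19833486e-04 -9.66911963e-01]]
t 6.6 d [0.0008 0.     0.0029] r [0. 0. 0.] | [562.4  10.2   4.9] F [-0.6  0.  -1.5] op 0.457 gf 40.5
```

Call:
step_arm:
  series:
    - {"dx": 0, "dy": 0, "dz": 0.002, "rx": 0, "ry": 0, "rz": 0, "jaw": 1}
    - {"dx": 0, "dy": 0, "dz": 0.002, "rx": 0, "ry": 0, "rz": 0, "jaw": 0.3}
    - {"dx": 0, "dy": 0, "dz": 0.002, "rx": 0, "ry": 0, "rz": 0, "jaw": 0.2}
    - {"dx": 0, "dy": 0, "dz": 0.002, "rx": 0, "ry": 0, "rz": 0, "jaw": 0.2}
    - {"dx": 0, "dy": 0, "dz": -0.05, "rx": 0, "ry": 0, "rz": 0, "jaw": 0.1}
    - {"dx": 0, "dy": 0, "dz": -0.13, "rx": 0, "ry": 0, "rz": 0, "jaw": 0.0}
    - {"dx": 0, "dy": 0, "dz": -0.23, "rx": 0, "ry": 0, "rz": 0, "jaw": 0.0}
    - {"dx": 0, "dy": 0, "dz": -0.28, "rx": 0, "ry": 0, "rz": 0, "jaw": 0.0}

```text
time_s: 7.4
eef_pos: [560.5, 46.5, 145.1]
orientation: [1.945, 2.196, -0.245]
wrist_force: [0.4, -0.1, -0.3]
opening: 0.999
gripper_force: 0.0
```

Run:
```python
from h import *
p=[548,126,1.695]; b=place(p,[(-158,0,0)])[0]; h=place(p,[(-158-46,0,140)])[0]; print(b,h)
a=cam('top')
best('bolt','top'); best('nose','top'); best('handle','top')
go(h,tool(1.695,0,-1))
m=finder.trace('bolt','top')
if m:
    ct=max(cv2.findContours(m[0]['mask'].astype(np.uint8),0,1)[0],key=cv2.contourArea)[:,0]
    print(cv2.minAreaRect(back(a,ct,14.)[:,:2].astype(np.float32)))
```

```text
[567.5737637  -30.78286824   0.        ] [573.27245439 -76.42851343 140.        ]
bolt top 0.62 [565.2 -33.1  -1.6]
nose top 0.78 [561.7  36.    5.8]
handle top 0.92 [575.8 -79.9  50.5]
t 7.6 d [-0.2378  0.      0.0647] r [ 0.0001  0.0411 -0.0005] | [558.3  45.9 141. ] F [-0.1  0.6  0. ] op 1.002 gf 0.0
((566.8604125976562, -29.60528564453125), (45.09423065185547, 140.12646484375), 9.377913475036621)
```

Call:
step_arm:
  series:
    - {"dx": -0.06, "dy": 0, "dz": 0.0, "rx": 0, "ry": 0.0205, "rz": 0, "jaw": 0}
    - {"dx": -0.15, "dy": 0, "dz": 0.03, "rx": 0, "ry": 0.041, "rz": 0, "jaw": 0}
    - {"dx": -0.22, "dy": 0, "dz": 0.055, "rx": 0, "ry": 0.041, "rz": 0, "jaw": 0}
    - {"dx": -0.238, "dy": 0, "dz": 0.062, "rx": 0, "ry": 0.041, "rz": 0, "jaw": 0}
    - {"dx": -0.238, "dy": 0, "dz": 0.062, "rx": 0, "ry": 0.041, "rz": 0, "jaw": 0}
    - {"dx": -0.238, "dy": 0, "dz": 0.062, "rx": 0, "ry": 0.041, "rz": 0, "jaw": 0}

```text
time_s: 8.25
eef_pos: [571.8, -75.0, 139.2]
orientation: [-2.08, -2.35, 0.002]
wrist_force: [0.6, -0.0, 0.3]
opening: 1.004
gripper_force: 0.0
```

Run:
```python
from h import *
w=cam('wrist'); np.save('w3.npy',w,allow_pickle=True)
for t in('handle','bolt','nose','entrance','slot_corner','notch'): best(t,'wrist',1)
p=[548,126,1.695]; B=[*place(p,[(-158,0,0)])[0][:2],1.695]
n=[(-70,-20,14),(50,-20,14),(64,-14,14),(70,0,14),(64,14,14),(50,20,14),(-70,20,14)]
H=[(-62,-7,64),(-30,-7,64),(-30,7,64),(-62,7,64)]
crop(w,[(place(B,n),(0,255,0)),(place(B,H),(255,255,0)),(place(p,SLOT),(0,255,0)),(place(p,OUT),(0,255,255))],0,0,640,480,1,'pics/w3.png')
go([*place(B,[(-46,0,0)])[0][:2],30],tool(1.695,0,-1))
```

```text
handle wrist 0.7 [578.  -77.8  46.9]
bolt wrist 0.79 [566.4 -32.5   0.6]
nose wrist 0.75 [557.4  37.1   7.5]
t 8.6 d [-0.0028 -0.0003  0.2223] r [ 0.      0.     -0.0002] | [573.2 -75.  141.1] F [-0.1  0.5 -0.7] op 1.0 gf 0.0
```

View pics/w3.png

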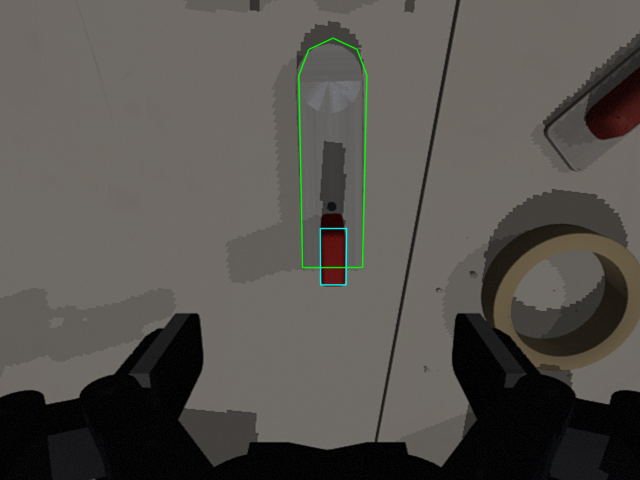

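Call:
step_arm:
  newtons: 40
  series:
    - {"dx": -0.002, "dy": 0, "dz": 0.08, "rx": 0, "ry": 0, "rz": 0, "jaw": 0}
    - {"dx": -0.002, "dy": 0, "dz": 0.16, "rx": 0, "ry": 0, "rz": 0, "jaw": 0}
    - {"dx": -0.002, "dy": 0, "dz": 0.205, "rx": 0, "ry": 0, "rz": 0, "jaw": 0.2}
    - {"dx": -0.002, "dy": 0, "dz": 0.218, "rx": 0, "ry": 0, "rz": 0, "jaw": 0.4}
    - {"dx": -0.002, "dy": 0, "dz": 0.218, "rx": 0, "ry": 0, "rz": 0, "jaw": 0.6}
    - {"dx": -0.002, "dy": 0, "dz": 0.218, "rx": 0, "ry": 0, "rz": 0, "jaw": 1}
    - {"dx": -0.002, "dy": 0, "dz": 0.218, "rx": 0, "ry": 0, "rz": 0, "jaw": 1}
    - {"dx": -0.002, "dy": 0, "dz": 0.218, "rx": 0, "ry": 0, "rz": 0, "jaw": 1}

```text
time_s: 9.4
eef_pos: [575.1, -77.6, 34.2]
orientation: [2.08, 2.349, 0.003]
wrist_force: [-0.3, 0.1, 4.7]
opening: 0.161
gripper_force: 40.1
```

Call:
step_arm:
  series:
    - {"dx": 0, "dy": 0, "dz": 0, "rx": 0, "ry": 0, "rz": 0, "jaw": 1}
    - {"dx": 0, "dy": 0, "dz": 0, "rx": 0, "ry": 0, "rz": 0, "jaw": 1}
    - {"dx": 0, "dy": 0, "dz": 0, "rx": 0, "ry": 0, "rz": 0, "jaw": 1}

```text
time_s: 9.7
eef_pos: [575.1, -77.6, 34.2]
orientation: [2.08, 2.349, 0.003]
wrist_force: [-0.4, 0.9, 5.7]
opening: 0.152
gripper_force: 40.5
```

Run:
```python
from h import *
w=cam('wrist')
for t in('entrance','slot_corner','notch'): best(t,'wrist',1)
p=[548,126,1.695]; B=[*place(p,[(-158,0,0)])[0][:2],1.695]
n=[(-70,-20,14),(50,-20,14),(64,-14,14),(70,0,14),(64,14,14),(50,20,14),(-70,20,14)]
crop(w,[(place(B,n),(0,255,0)),(place(p,SLOT),(0,255,0)),(place(p,OUT),(0,255,255))],0,0,640,480,1,'pics/w4.png')
for hx in(-110,-40,8): go(place(p,[(hx,0,32)])[0],tool(1.695,0,-1))
print(telemetry.state()['orientation'])
```

```text
entrance wrist 0.47 [579.  -76.8  46.3]
t 9.9 d [ 0.1908 -0.0039  0.004 ] r [ 0.0006  0.0003 -0.0005] | [575.1 -77.6  34.2] F [-0.9  0.6  5.5] op 0.158 gf 40.5
t 9.9 d [ 0.3308 -0.0043  0.0038] r [ 0.0006  0.0003 -0.0005] | [575.1 -77.6  34.2] F [-0.9  0.6  5.5] op 0.158 gf 40.5
t 9.9 d [ 0.4268 -0.0046  0.0036] r [ 0.0006  0.0003 -0.0005] | [575.1 -77.6  34.2] F [-0.9  0.6  5.5] op 0.158 gf 40.5
[2.08014402 2.34920121 0.00266626]
```

View pics/w4.png

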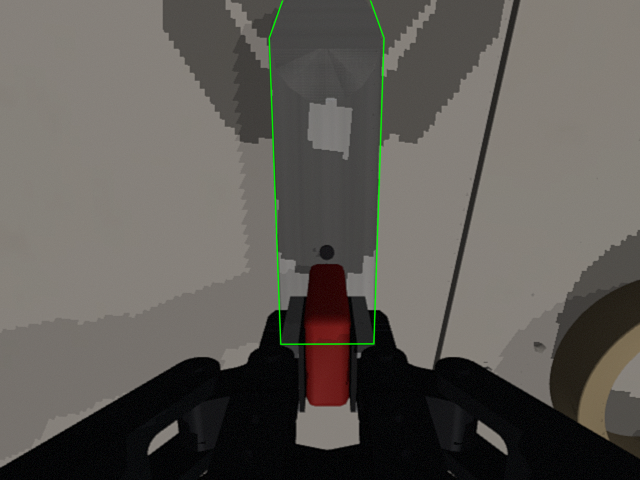

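Call:
step_arm:
  series:
    - {"dx": 0.03, "dy": -0.001, "dz": -0.003, "rx": 0, "ry": 0, "rz": 0, "jaw": 1}
    - {"dx": 0.07, "dy": -0.002, "dz": -0.003, "rx": 0, "ry": 0, "rz": 0, "jaw": 1}
    - {"dx": 0.1, "dy": -0.003, "dz": -0.003, "rx": 0, "ry": 0, "rz": 0, "jaw": 1}
    - {"dx": 0.13, "dy": -0.004, "dz": -0.003, "rx": 0, "ry": 0, "rz": 0, "jaw": 1}
    - {"dx": 0.16, "dy": -0.004, "dz": -0.003, "rx": 0, "ry": 0, "rz": 0, "jaw": 1}
    - {"dx": 0.19, "dy": -0.004, "dz": -0.003, "rx": 0, "ry": 0, "rz": 0, "jaw": 1}
    - {"dx": 0.2, "dy": -0.004, "dz": -0.003, "rx": 0, "ry": 0, "rz": 0, "jaw": 1}
    - {"dx": 0.2, "dy": -0.004, "dz": -0.003, "rx": 0, "ry": 0, "rz": 0, "jaw": 1}

```text
time_s: 10.7
eef_pos: [559.7, 23.7, 34.2]
orientation: [2.081, 2.353, 0.002]
wrist_force: [-0.1, -0.0, 6.0]
opening: 0.161
gripper_force: 40.5
```

Run:
```python
from h import *
w=cam('wrist')
p=[548,126,1.695]
for hx in(-40,8): go(place(p,[(hx,0,34)])[0],tool(1.695,0,-1))
crop(w,[(place(p,SLOT),(0,255,0)),(place(p,OUT),(0,255,255))],0,0,640,480,1,'pics/w5.png')
```

```text
t 10.75 d [0.1259 0.0019 0.0005] r [ 0.0002 -0.0001 -0.0003] | [559.7  23.7  34.2] F [-0.5 -0.7  7. ] op 0.155 gf 40.6
t 10.75 d [0.2219 0.0017 0.0006] r [ 0.0002 -0.0001 -0.0003] | [559.7  23.7  34.2] F [-0.5 -0.7  7. ] op 0.155 gf 40.6
```

View pics/w5.png

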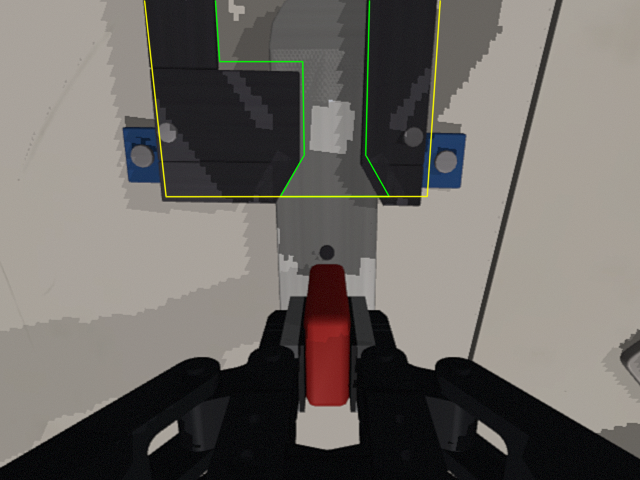

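Call:
step_arm:
  series:
    - {"dx": 0.02, "dy": 0.001, "dz": 0, "rx": 0, "ry": 0, "rz": 0, "jaw": 1}
    - {"dx": 0.05, "dy": 0.0015, "dz": 0, "rx": 0, "ry": 0, "rz": 0, "jaw": 1}
    - {"dx": 0.08, "dy": 0.0015, "dz": 0, "rx": 0, "ry": 0, "rz": 0, "jaw": 1}
    - {"dx": 0.11, "dy": 0.0015, "dz": 0, "rx": 0, "ry": 0, "rz": 0, "jaw": 1}
    - {"dx": 0.13, "dy": 0.0015, "dz": 0, "rx": 0, "ry": 0, "rz": 0, "jaw": 1}
    - {"dx": 0.15, "dy": 0.0015, "dz": 0, "rx": 0, "ry": 0, "rz": 0, "jaw": 1}
    - {"dx": 0.15, "dy": 0.0015, "dz": 0, "rx": 0, "ry": 0, "rz": 0, "jaw": 1}

```text
time_s: 11.45
eef_pos: [551.2, 98.4, 34.2]
orientation: [2.081, 2.353, 0.002]
wrist_force: [0.7, -0.2, 6.5]
opening: 0.155
gripper_force: 40.4
```

Call:
step_arm:
  series:
    - {"dx": 0.015, "dy": 0, "dz": 0, "rx": 0, "ry": 0, "rz": 0, "jaw": 1}
    - {"dx": 0.03, "dy": 0, "dz": 0, "rx": 0, "ry": 0, "rz": 0, "jaw": 1}
    - {"dx": 0.045, "dy": 0, "dz": 0, "rx": 0, "ry": 0, "rz": 0, "jaw": 1}
    - {"dx": 0.058, "dy": 0, "dz": 0, "rx": 0, "ry": 0, "rz": 0, "jaw": 1}
    - {"dx": 0.068, "dy": 0, "dz": 0, "rx": 0, "ry": 0, "rz": 0, "jaw": 1}
    - {"dx": 0.068, "dy": 0, "dz": 0, "rx": 0, "ry": 0, "rz": 0, "jaw": 1}

```text
time_s: 12.05
eef_pos: [547.2, 131.2, 34.2]
orientation: [2.081, 2.352, 0.001]
wrist_force: [0.2, -2.9, 6.1]
opening: 0.155
gripper_force: 40.5
```

Run:
```python
from h import *
w=cam('wrist')
p=[545.5,124,1.695]
go(place(p,[(8,0,34)])[0],tool(1.695,0,-1))
crop(w,[(place(p,SLOT),(0,255,0)),(place(p,OUT),(0,255,255))],0,0,640,480,1,'pics/w6.png')
```

```text
t 12.1 d [ 0.0022 -0.0051  0.0004] r [ 0.0002  0.     -0.0004] | [547.2 131.2  34.2] F [ 0.1 -2.8  5.8] op 0.159 gf 40.5
```

View pics/w6.png

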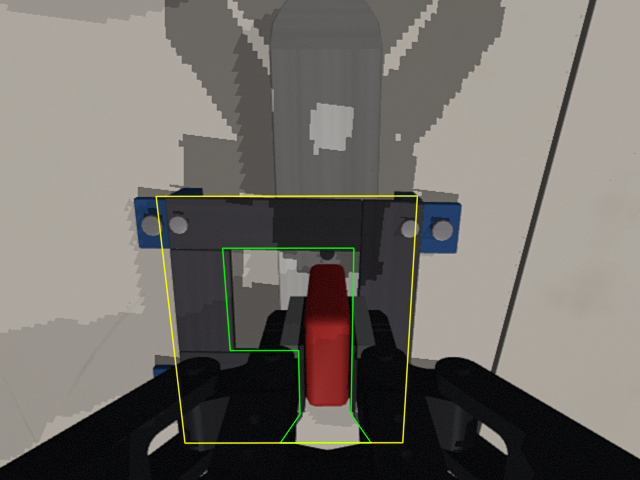

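Call:
step_arm:
  series:
    - {"dx": 0, "dy": -0.01, "dz": 0, "rx": 0, "ry": 0, "rz": 0, "jaw": 1}
    - {"dx": 0, "dy": -0.02, "dz": 0, "rx": 0, "ry": 0, "rz": 0, "jaw": 1}
    - {"dx": 0, "dy": -0.03, "dz": 0, "rx": 0, "ry": 0, "rz": 0, "jaw": 1}
    - {"dx": 0, "dy": -0.04, "dz": 0, "rx": 0, "ry": 0, "rz": 0, "jaw": 1}
    - {"dx": 0, "dy": -0.05, "dz": 0, "rx": 0, "ry": 0, "rz": 0, "jaw": 1}
    - {"dx": 0, "dy": -0.056, "dz": 0, "rx": 0, "ry": 0, "rz": 0, "jaw": 1}
    - {"dx": 0, "dy": -0.056, "dz": 0, "rx": 0, "ry": 0, "rz": 0, "jaw": 1}

```text
time_s: 12.8
eef_pos: [519.1, 127.3, 34.2]
orientation: [2.082, 2.351, 0.002]
wrist_force: [1.2, 1.4, 7.6]
opening: 0.156
gripper_force: 40.8
```

Call:
step_arm:
  series:
    - {"dx": 0, "dy": -0.002, "dz": 0, "rx": 0, "ry": 0, "rz": 0, "jaw": 1}
    - {"dx": 0, "dy": -0.004, "dz": 0, "rx": 0, "ry": 0, "rz": 0, "jaw": 1}
    - {"dx": 0, "dy": -0.004, "dz": 0, "rx": 0, "ry": 0, "rz": 0, "jaw": 1}

```text
time_s: 13.1
eef_pos: [517.7, 127.1, 34.2]
orientation: [2.082, 2.351, 0.004]
wrist_force: [4.1, 1.3, 5.4]
opening: 0.153
gripper_force: 40.6
```

Run:
```python
from h import *
w=cam('wrist')
p=[547.5,124,1.695]
go(place(p,[(8,31,34)])[0],tool(1.695,0,-1))
crop(w,[(place(p,SLOT),(0,255,0)),(place(p,OUT),(0,255,255))],0,0,640,480,1,'pics/w7.png')
```

```text
t 13.15 d [ 0.0024 -0.0037  0.0004] r [ 0.0004 -0.0001 -0.0005] | [517.7 127.1  34.2] F [3.1 1.4 6.1] op 0.154 gf 40.6
```

View pics/w7.png

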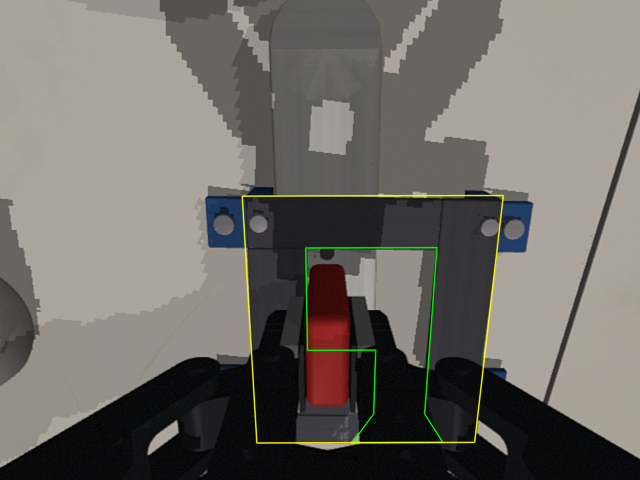

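Call:
step_arm:
  series:
    - {"dx": 0, "dy": -0.002, "dz": 0, "rx": 0, "ry": 0, "rz": 0, "jaw": 1}
    - {"dx": 0, "dy": -0.004, "dz": 0, "rx": 0, "ry": 0, "rz": 0, "jaw": 1}
    - {"dx": 0, "dy": -0.004, "dz": 0, "rx": 0, "ry": 0, "rz": 0, "jaw": 1}

```text
time_s: 13.45
eef_pos: [516.8, 127.0, 34.3]
orientation: [2.081, 2.35, 0.006]
wrist_force: [6.6, 0.9, 3.1]
opening: 0.158
gripper_force: 40.3
```

Call:
step_arm:
  series:
    - {"dx": 0, "dy": 0.001, "dz": 0, "rx": 0, "ry": 0, "rz": 0, "jaw": 0.6}
    - {"dx": 0, "dy": 0.001, "dz": 0, "rx": 0, "ry": 0, "rz": 0, "jaw": 0.5}
    - {"dx": 0, "dy": 0.001, "dz": 0, "rx": 0, "ry": 0, "rz": 0, "jaw": 0.5}
    - {"dx": 0, "dy": 0.001, "dz": 0, "rx": 0, "ry": 0, "rz": 0, "jaw": 0.5}
    - {"dx": 0, "dy": 0.001, "dz": -0.04, "rx": 0, "ry": 0, "rz": 0, "jaw": 0.5}
    - {"dx": 0, "dy": 0.001, "dz": -0.12, "rx": 0, "ry": 0, "rz": 0, "jaw": 0.5}
    - {"dx": 0, "dy": 0.001, "dz": -0.2, "rx": 0, "ry": 0, "rz": 0, "jaw": 0.5}
    - {"dx": -0.1, "dy": 0.001, "dz": -0.28, "rx": 0, "ry": 0, "rz": 0, "jaw": 0.5}

```text
time_s: 14.25
eef_pos: [519.9, 90.4, 166.6]
orientation: [-2.076, -2.357, -0.003]
wrist_force: [1.4, -1.1, 0.0]
opening: 0.504
gripper_force: 0.0
```

Call:
step_arm:
  series:
    - {"dx": -0.1, "dy": 0, "dz": 0, "rx": 0, "ry": 0, "rz": 0, "jaw": 0.5}
    - {"dx": -0.2, "dy": 0, "dz": 0, "rx": 0, "ry": 0, "rz": 0, "jaw": 0.5}
    - {"dx": -0.2, "dy": 0, "dz": 0, "rx": 0, "ry": 0, "rz": 0, "jaw": 0.5}

```text
time_s: 14.55
eef_pos: [532.9, -17.1, 165.2]
orientation: [2.089, 2.343, -0.002]
wrist_force: [-0.3, -0.0, 0.8]
opening: 0.496
gripper_force: 0.0
```

Run:
```python
from h import *
p=[547.5,124.5,1.695]
a=cam('top'); best('handle','top',1); best('bolt','top',1)
w=cam('wrist'); best('handle','wrist',1); best('bolt','wrist',1)
print(place(p,[(8,32,49),(8+46,32,0)]))
i1=crop(a,[],240,190,90,100,4,'pics/x.png'); i2=cv2.resize(w['img'],(430,322)); im=np.zeros((400,790,3),np.uint8); im[:400,:360]=i1; im[:322,360:]=i2; cv2.imwrite('pics/fin.png',im)
```

```text
handle top 0.77 [515.6 126.2  47.7]
bolt top 0.58 [508.5 175.2   0.7]
[[514.75543105 128.4740665   49.        ]
 [509.05674036 174.11971169   0.        ]]
```

View pics/fin.png

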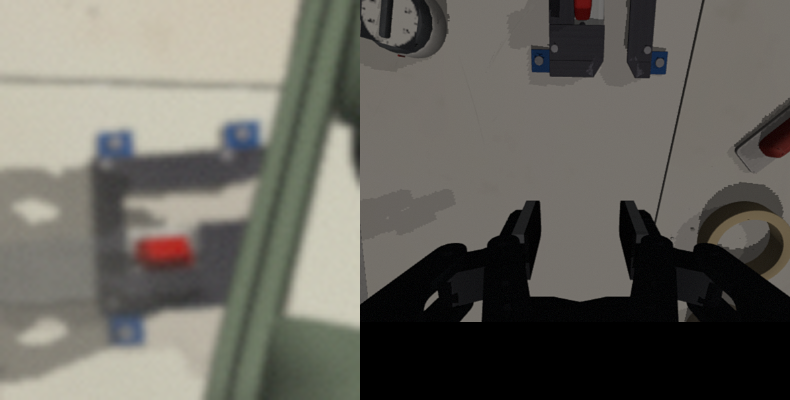

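The handle (red, at (165, 252) in the left crop) sits in the side notch against its far side. The gripper is well clear and the other things have not moved.

```bash
python3 -c "
from station import r
print(r.sign_off())"
```

```text
the job is handed in; nothing more can be done
None
```

The bolt is in the housing with its handle pushed across against the far side of the notch and released; I handed the job in at about 15 s of the 51 s allowed.

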